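Unsnap the battery cover of a bench light's power pack

ROBOT

A 6-joint arm with a two-finger parallel gripper is mounted at the origin on the work surface. World frame = base frame: x ahead of the robot, y to its left, z up, the work surface at z = 0. Lengths are in m, angles in rad, forces in N, time in s.
With the tool pointing down it reaches from about 0.35 to 0.775 m from the base axis. Payload 5.5 kg.
Tool frame: the origin (TCP) lies at the centre of the arm's flange, where the gripper is bolted on; the fingertips stand 173 mm ahead of it and the grasp point (between the pads) lies 155 mm ahead of it (finger_overhang is the distance from the TCP to the fingertips, in m); z points along the fingers, y is the direction in which the jaws open and shut (so a half turn about z gives the same grasp; the last joint's range is limited). The gripper opens to 85 mm and grips with 20 to 120 N. Pads are 22 mm wide; open, the fingers measure 114 mm over their backs; the gripper's body (76 mm by 85 mm) begins 54 mm behind the grasp point. The pads swing forward as they close: fully open they stand 13 mm farther back than shut.
Start: joints at [1.07, 0.313, 0.046, 1.304, 0, 1.431], TCP at [0.203, 0.538, 0.405] pointing down, gripper open.
Joint ranges: [-2.76, 2.76], [-0.86, 1.69], [-1.03, 1.26], [-2.2, 2.34], [-1.47, 1.5], [-3.14, 3.14]. Speed limits (rad/s): [2.57, 2.57, 3.14, 3.14, 3.14, 3.14].

INTERFACE

Orientations are given as a rotation vector (axis times angle).
In Python, from station import get_state, snapshot, camera_params, finish_job, recognise, finger_overhang gives the robot as it stands.
- The arm moves only by the tool send_rows, never from a script. Its argument "moves" is text: rows parted by semicolons, each of 4 numbers parted by spaces: the shift along the tool's x, y, z in m, then the turn about the tool's z in degrees. A call has exactly 8 rows; each row shifts and turns the pose as measured when the row begins, along the tool's axes as they then stand; what a row does not reach is not made up. A row lasts 1/12 s, in which the tool goes at most 41.7 mm and 7.16 degrees, less where a joint would pass 70% of its speed; a pose out of reach is approached as far as the arm can. A call with a gripper value outside its range is refused whole. "gripper" is the closure, from 0 (fully open) to 1 (shut), set as the call begins (left out, the last holds). The fingers move at their own pace and stop on an object; the grip force is fixed at half the most. Time passes only in rows, so rows that do not move let the fingers close, or fill a call up. It gives the time, the measured TCP pose, the force and the opening at its end, in the units of the state.
- get_state(): the state, without advancing time (a new reading comes with each control period).
- snapshot(name): name is "scene" or "top" or "wrist"; returns the picture (400x640x3 uint8, red, green, blue); there is no depth.
- camera_params(name): a dict with "fx", "fy", "cx", "cy" (pixels), "D" ([k1, k2, p1, p2, k3] as OpenCV has them; the pictures are not rectified), "pose" (4x4, takes a point from camera to world coordinates); the wrist camera has in their place "mount" (4x4, takes a point from camera to tool coordinates, whose origin is the TCP and whose axes are the flange's). Camera axes: x right, y up, looking along -z (the intrinsics and any distortion apply to the point x, -y, -z); pixel columns grow to the right and rows downward; lengths in m; the calibration is good to about 2 mm. A picture is of the moment at which its call begins: read the wrist's pose just before it. camera_params takes no time and is no camera call.
- finish_job(): hands the job in, once; it reports no verdict.
Trained networks look in the newest picture that a camera, given by its name, has taken for a name from the list of things; names that differ only in an ending like _2 or _b are one class to them, and where a whole thing is asked for, a point or a joint stands for the part that bears it (a point fixed in the world has none). Each returns a list of dicts, best first, with "confidence" (0 to 1); they miss things now and then, are a little off and sometimes report something else, mostly with a low value. They report only what shows in the picture. A call takes as long as a camera call. They do not tell look-alikes from the thing itself.
- recognise(camera, name): "box" ([centre column, centre row, width, height] in pixels, round what is visible of it).
The state is a dict: "time": time; "joint_pos": joint angles; "qd": joint speeds; "joint_efforts": joint torques, N m; "tcp_pos": TCP position; "ee_rot": TCP orientation; "wrist_force": force on the tool from outside, world axes, zero at the start; "ft_torque": the same for the moment, N m; "finger_gap": finger opening in m.
Only numpy, scipy, OpenCV 4.12 (cv2) and the standard library are available. Lean on these libraries where they do the work, as an engineer would, in place of code of your own. Each camera call takes 0.05 s, during which the arm holds its last target. There are 200 camera calls.

TASK

Take the battery cover off the dark power pack: squeeze its orange snap tab inward towards the orange rib only as hard as it takes for the catch to let go, raising the squeeze little by little and keeping it centred, then keep squeezing while you lift the tab end and draw the tongue out at the other end, without forcing the cover. Set the cover down gently, outer side up and flat, in the wide bay of the white tray (not dropped), let go of it and leave everything else where it is.

Things in the scene. Friction and masses are not known exactly. Their poses are not given: they have to be found in the camera images.
- housing: dark power pack fixed to the bench, 160 (x) x 96 (y) x 46 mm high; origin at the centre of its underside, z up. Its open top is closed by the cover, flush with the pack's top. In its -x end hides the keeper that the tab's barb hooks under; its +x end has a slot under a lip (lip edge 61 mm from the centre, lip underside 40 mm up) that holds the cover's tongue.
- cover: loose light-grey cover, about 70 g, fitted 42 mm above the pack's origin, x parallel. Origin: centre of its plate's underside, z out of its outer face, x from tab end to tongue end. Plate 4 mm thick, 65 wide (y), x -60 to 58.5. Two ribs reach 9 mm below the plate; it stands flat on them. Play when fitted: 0.6 mm in x, 1.5 mm in y. Tab and fixed rib stand 20 mm above the plate's top.
- tongue_tip (a point): tip of the 40 mm wide, 3 mm thick tongue; x = 65, z = -5.5 mm in the cover's frame, 4 mm under the pack's lip when fitted. More than 14 N between cover and pack (all contacts added) breaks something. It pivots freely under the lip up to 0.3 rad as the tab end is raised. With the tab end raised 10 mm or more above the pack, drawing the cover 5 mm or more towards the tab end frees it.
- rib_face (a point): middle of the far (+x) face of the cover's fixed orange rib (5 mm thick, 30 mm wide, top 25 mm above the plate's underside); at x = -24, y = 0, z = 14 mm in the cover's frame. One finger pushes here towards -x.
- tab_face (a point): middle of the outer (-x) face of the orange snap tab (3 mm thick, 20 mm wide, top 24 mm above the plate's underside); at x = -60 mm (plus its travel), y = 0, z = 14 mm in the cover's frame. The other finger pushes here towards +x. The pair is 36 mm over the outside at rest. Fingers not centred on the pair press the cover against the pack and leave the tab unpressed.
- snap_tab (a joint): inward travel of the tab in m: 0 relaxed, growing towards the rib. Gives from 7 N, then 0.5 N per mm. The keeper hidden in the pack is set differently on each: it lets go somewhere from 1 to 8 mm, and a stop in the pack blocks the tab 1.2 mm later, so squeeze by force: 11.5 to 13 N a finger, raised in small steps and kept centred, frees any. The tab yields, the rib does not: the squeeze's middle shifts half the travel towards the rib.
- tray: white plastic tray fixed to the bench; origin under the middle of its wide bay, x along the bay. Wide bay inside 190 (x) x 116 (y) mm; walls 4 mm thick, 24 mm high; floor 4 mm thick. Beyond the bay's +y wall lies a 38 mm wide strip with two small parts.
- ferrule: loose brass ring, 28 mm across, 14 high, in the tray's narrow strip; origin at the centre of its underside
- key_cup: loose steel key cup, a 26 mm disc with a short stem, 16 high, in the tray's narrow strip; origin at the centre of its underside
- screwdriver: loose screwdriver, 170 mm long, wooden handle, lying near the middle of the bench; origin at its middle on the bench
- oil: loose oil bottle, 36 mm across, 85 high, standing behind the work; origin at the centre of its underside
- mouthpiece: loose black mouthpiece, 32 mm across, 82 high, standing behind the work; origin at the centre of its underside
- clarinet_joint: loose black clarinet joint with steel keys, 250 mm long, 32 high, lying on the right of the bench; origin under its middle
- pliers: loose red-handled pliers, about 165 mm long, lying on the left of the bench; origin under the pivot
Things that resemble listed ones, but are neither listed nor needed, are in the scene too. There is more than one size of the cover; the job needs the largest.

How it is judged:
By the outcome, as a careful person would: the job done as asked, in the order asked, and still so for the second after the job is handed in, with the robot touching nothing.
It also fails if it takes over 61 s, if anything falls off the work surface, if the arm or the gripper's body presses on something with over 40 N, if the wrist force passes 120 N, or if a joint passes its speed limit or range.

## Working session

There is one attempt and no reset: what is moved stays moved. The work goes in short steps, Python scripts to look and compute and a tool call to move; the robot and the scene stay as the last step left them, time stands still between calls to the robot, and variables do not carry over. Pictures are saved under pics/ and viewed, about 8 in all and at most 12, crops included, and the job is handed in when it is done.

Besides the shell and the picture viewer there is one more tool, called after ">>>" as name(argument=value, ...), one argument or row to a line, values as JSON. send_rows: Moves the arm, as the interface text tells. Its arguments: {"type":"object","properties":{"moves":{"type":"string"},"gripper":{"type":"number"}},"required":["moves"]}

```bash
mkdir -p pics; ls; cat > h.py <<'E'
import numpy as np, cv2
from station import *
from scipy.spatial.transform import Rotation as R
def T_tool():
    s=get_state(); T=np.eye(4); T[:3,:3]=R.from_rotvec(s['ee_rot']).as_matrix(); T[:3,3]=s['tcp_pos']; return T
def cam(n,T=None):
    p=camera_params(n); K=np.array([[p['fx'],0,p['cx']],[0,p['fy'],p['cy']],[0,0,1.]])
    M=np.array(p['pose']) if 'pose' in p else (T_tool() if T is None else T)@np.array(p['mount'])
    return K,np.array(p['D'],float),M
def pix2w(c,uv,z):
    K,D,M=c; q=cv2.undistortPoints(np.array(uv,float).reshape(-1,1,2),K,D).reshape(-1,2)
    d=np.c_[q[:,0],-q[:,1],-np.ones(len(q))]@M[:3,:3].T; o=M[:3,3]
    return o+d*((z-o[2])/d[:,2])[:,None]
def w2pix(c,P):
    K,D,M=c; P=np.array(P,float).reshape(-1,3); q=(P-M[:3,3])@M[:3,:3]; q=q*[1,-1,-1]
    return cv2.projectPoints(q,np.zeros(3),np.zeros(3),K,D)[0].reshape(-1,2)
def snap(n,f):
    T=T_tool(); im=snapshot(n); cv2.imwrite('pics/'+f,im[:,:,::-1]); return im,cam(n,T)
E
python3 - <<'E'
from h import *
print(get_state()); print(finger_overhang if not callable(finger_overhang) else finger_overhang())
a,_=snap('scene','s0.png'); 
for n in ['housing','cover','rib_face','tray']: print('scene',n,[(np.round(r['box']),round(r['confidence'],2)) for r in recognise('scene',n)])
b,c=snap('top','t0.png')
for n in ['housing','cover','rib_face','tab_face','tray']: print('top',n,[(np.round(r['box']),round(r['confidence'],2)) for r in recognise('top',n)])
print(c[2])
cv2.imwrite('pics/st0.png',cv2.resize(np.vstack([a,b])[:,:,::-1],(480,600)))
E
```

```text
pics
{'time': 0.0, 'joint_pos': array([1.07039511e+00, 3.14032112e-01, 4.49776135e-02, 1.30360222e+00,
       1.01570340e-05, 1.43121375e+00]), 'qd': array([-0.00143203,  0.00122383, -0.00141624, -0.0001039 , -0.00063348,
        0.00080859]), 'joint_efforts': array([ 7.45984853e-04, -4.80628037e+01,  2.98534173e+01,  1.94656884e-02,
       -8.69283849e-05, -1.78195609e-05]), 'tcp_pos': array([0.20290301, 0.53780416, 0.40378998]), 'ee_rot': array([-5.63596139e-01, -3.09001925e+00,  2.76840930e-03]), 'wrist_force': array([ 0.04359537,  0.36648257, -0.17963372]), 'ft_torque': array([ 0.00238477,  0.01829407, -0.02363095]), 'finger_gap': 0.08527643890769565}
0.1734
scene housing [(array([240., 186.,  62.,  59.]), 0.56)]
scene cover [(array([242., 183.,  44.,  36.]), 0.83), (array([250., 146.,  23.,  20.]), 0.49)]
scene rib_face [(array([291., 152.,  23.,  19.]), 0.79), (array([250., 145.,  25.,  16.]), 0.63)]
scene tray [(array([385., 215.,  66.,  68.]), 0.89)]
top housing [(array([411., 196.,  52.,  59.]), 0.87)]
top cover [(array([414., 195.,  31.,  41.]), 0.71), (array([384., 260.,  30.,  33.]), 0.6)]
top rib_face [(array([412., 196.,  32.,  48.]), 0.87), (array([385., 262.,  24.,  32.]), 0.84), (array([432., 253.,  19.,  33.]), 0.67)]
top tab_face []
top tray [(array([264., 219.,  62.,  72.]), 0.64)]
[[-0.00411148  0.99554615 -0.09418582  0.47092906]
 [-0.99976804 -0.00608354 -0.02066043  0.00286199]
 [-0.02114139  0.09407903  0.99534023  1.11767357]
 [ 0.          0.          0.          1.        ]]
```

View pics/t0.png

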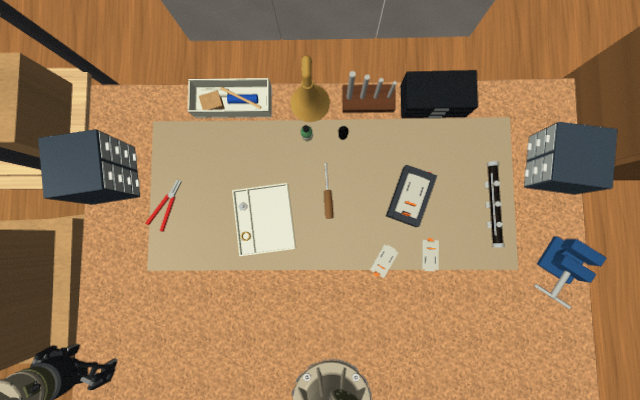

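View pics/s0.png

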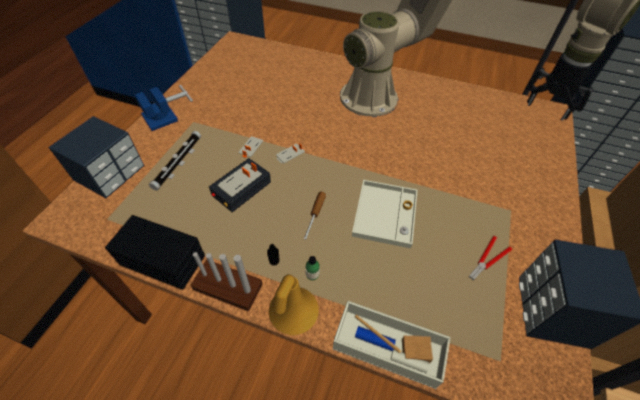

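The top view shows three covers: the one in the pack at (412,195), and loose small ones at (384,260) and (431,254). I choose the one in the dark pack, since it's the largest and fitted. The tray is at (264,219), with its strip on the left. Next is a close crop to check the choice.

```bash
python3 - <<'E'
from h import *
im=cv2.imread('pics/t0.png'); c=cam('top')
a=cv2.resize(im[155:240,375:450],None,fx=7,fy=7,interpolation=cv2.INTER_CUBIC)
b=cv2.resize(im[175:265,225:305],None,fx=3,fy=3,interpolation=cv2.INTER_CUBIC)
o=np.zeros((595,780,3),np.uint8); o[:595,:525]=a; o[:270,530:770]=b; cv2.imwrite('pics/c1.png',o)
hs=cv2.cvtColor(im,cv2.COLOR_BGR2HSV)
m=(hs[...,2]<75).astype(np.uint8); m[:155]=0;m[235:]=0;m[:,:380]=0;m[:,445:]=0
p=np.argwhere(m)[:,::-1].astype(np.float32); r=cv2.minAreaRect(p); print('pack',r)
w=pix2w(c,p,.046)[:,:2].astype(np.float32); print('world',cv2.minAreaRect(w), cv2.boxPoints(cv2.minAreaRect(w)))
om=(hs[...,0]>5)&(hs[...,0]<18)&(hs[...,1]>150)&(hs[...,2]>150)
q=np.argwhere(om)[:,::-1]; q=q[(q[:,0]>395)&(q[:,0]<430)&(q[:,1]>170)&(q[:,1]<225)]; print(q.T, pix2w(c,q,.066).mean(0))
t=((hs[...,1]<40)&(hs[...,2]>170)).astype(np.uint8); t[:175]=0;t[265:]=0;t[:,:225]=0;t[:,305:]=0
p=np.argwhere(t)[:,::-1]; w=pix2w(c,p,.024)[:,:2].astype(np.float32); print('tray',cv2.minAreaRect(w), cv2.boxPoints(cv2.minAreaRect(w)))
E
```

```text
pack ((411.00909423828125, 195.5746612548828), (34.171775817871094, 55.293701171875), 19.653823852539062)
world ((0.5854366421699524, -0.23687930405139923), (0.09791136533021927, 0.16211684048175812), 69.3585205078125) [[ 0.492324   -0.2541176 ]
 [ 0.6440337  -0.3112669 ]
 [ 0.6785493  -0.219641  ]
 [ 0.5268396  -0.16249171]]
[[406 407 405 406 407 408 409 407 408 409 410 411 412 410 411 412 413 414
  415 414 415 403 404 405 406 407 403 405 406 407 408 409 406 407 409]
 [201 201 202 202 202 202 202 203 203 203 203 203 203 204 204 204 204 204
  204 205 205 213 213 213 213 213 214 214 214 214 214 214 215 215 215]] [ 0.54895967 -0.2241741   0.066     ]
tray ((0.5201461315155029, 0.197930246591568), (0.19643791019916534, 0.16631771624088287), 7.37202787399292) [[0.4120688  0.26779908]
 [0.4334093  0.10285617]
 [0.6282234  0.12806141]
 [0.6068829  0.29300433]]
```

View pics/c1.png

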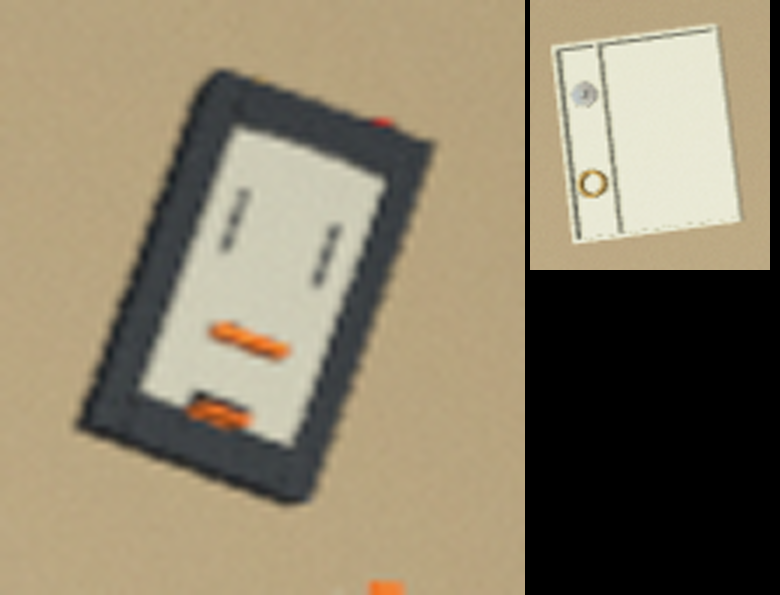

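>>> send_rows(
  moves="-0.04 -0.001 0 3.8;-0.04 -0.001 0 3.8;-0.04 -0.001 0 3.8;-0.04 -0.001 0 3.8;-0.04 -0.001 0 3.8;-0.04 -0.001 0 3.8;-0.04 -0.001 0 3.8;-0.04 -0.001 0 3.8",
  gripper=0.4,
)

```text
time: 1.22
tcp_pos: [0.4642, 0.3537, 0.4044]
ee_rot: [-1.361, -2.83, -0.008]
wrist_force: [0.1, 0.3, 0.0]
finger_gap: 0.0512
```

>>> send_rows(
  moves="-0.04 -0.001 0 3.8;-0.04 -0.001 0 3.8;-0.04 -0.001 0 3.8;-0.04 -0.001 0 3.8;-0.04 -0.001 0 3.8;-0.04 -0.001 0 3.8;-0.04 -0.001 0 3.8;-0.04 -0.001 0 3.8",
)

```text
time: 1.88
tcp_pos: [0.5963, 0.0519, 0.4025]
ee_rot: [2.088, 2.347, 0.013]
wrist_force: [0.5, -0.1, -0.2]
finger_gap: 0.0511
```

>>> send_rows(
  moves="-0.04 -0.001 0 3.8;-0.04 -0.001 0 3.8;-0.04 -0.001 0 3.8;-0.04 -0.001 0 3.8;-0.04 -0.001 0 3.8;-0.04 -0.001 0 3.8;-0.04 -0.001 0 3.8;-0.04 -0.001 0 3.8",
)

```text
time: 2.55
tcp_pos: [0.5487, -0.2739, 0.3994]
ee_rot: [2.653, 1.681, 0.018]
wrist_force: [0.3, 0.0, 0.1]
finger_gap: 0.0508
```

```bash
cat >> h.py <<'E'
def goto(xy,yaw,z=None):
    """tool-frame shift (m) and turn (deg) to bring TCP over xy with tool y along yaw (deg)"""
    T=T_tool(); d=np.array([xy[0]-T[0,3],xy[1]-T[1,3],0 if z is None else z-T[2,3]])
    cur=np.degrees(np.arctan2(T[1,1],T[0,1])); turn=-((yaw-cur+180)%360-180)
    print('tcp',T[:3,3].round(4),'yaw',cur.round(2),'tilt',T[:2,2].round(4)); print('shift',(T[:3,:3].T@d).round(4),'turn',turn.round(2))
E
python3 - <<'E'
from h import *
goto((.5457,-.2222),-20.6)
im,c=snap('wrist','w1.png')
print(c[2].round(3), np.array(camera_params('wrist')['mount']).round(3))
E
```

```text
tcp [ 0.5487 -0.2739  0.3994] yaw -25.29 tilt [0.0102 0.0053]
shift [ 0.0454 -0.0248  0.0002] turn -4.69
[[ 0.904  0.414  0.109  0.579]
 [-0.428  0.87   0.247 -0.21 ]
 [ 0.007 -0.269  0.963  0.368]
 [ 0.     0.     0.     1.   ]] [[-0.     0.961  0.278  0.071]
 [ 1.     0.    -0.     0.   ]
 [-0.     0.278 -0.961  0.032]
 [ 0.     0.     0.     1.   ]]
```

View pics/w1.png

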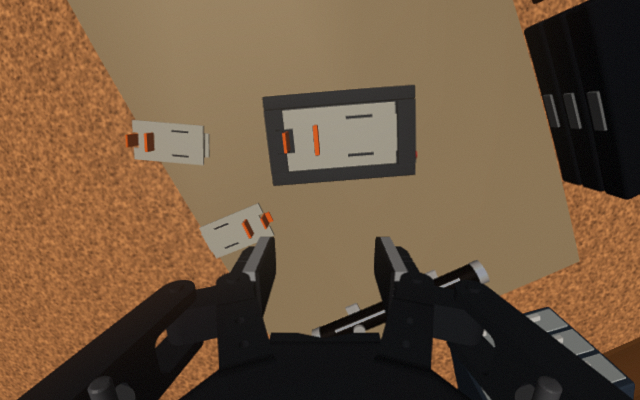

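The wrist view shows the large cover in the pack, with the tab at (288,142) and the rib at (316,140). Tab left is tool -y, and the fingertips are at row 238. The two small covers lie loose at (165,142) and (238,230).

```bash
cat >> h.py <<'E'
def pack(im,c,roi):
    """pack rectangle and orange pieces inside roi (x0,y0,x1,y1) of an rgb picture"""
    hs=cv2.cvtColor(im,cv2.COLOR_RGB2HSV); x0,y0,x1,y1=roi; s=np.zeros(hs.shape[:2],bool); s[y0:y1,x0:x1]=1
    p=np.argwhere(s&(hs[...,2]<85))[:,::-1]
    w=pix2w(c,p,.046)[:,:2].astype(np.float32); print('pack',cv2.minAreaRect(w))
    om=(s&((hs[...,0]<14))&(hs[...,1]>150)&(hs[...,2]>60)).astype(np.uint8)
    n,l,st,ce=cv2.connectedComponentsWithStats(om)
    for i in range(1,n):
        if st[i,4]>40:
            q=np.argwhere(l==i)[:,::-1]; print('orange',st[i],pix2w(c,[ce[i]],.066).round(4), cv2.minAreaRect(pix2w(c,q,.066)[:,:2].astype(np.float32)))
E
python3 - <<'E'
from h import *
im=cv2.imread('pics/w1.png')[:,:,::-1].copy(); T=T_tool(); c=cam('wrist',T)
for z in (.155,.16,.165,.17,.173,.18,.186):
    P=[(T@[x,y,z,1])[:3] for y in(-.0255,.0255) for x in (.011,-.011)]
    print(z,w2pix(c,P).round(0).tolist())
pack(im,c,(255,80,425,195))
print(pix2w(c,[[263,97],[415,86],[416,175],[274,185]],.046).round(4))
E
```

```text
0.155 [[268.0, 248.0], [271.0, 290.0], [380.0, 248.0], [378.0, 289.0]]
0.16 [[270.0, 243.0], [273.0, 284.0], [378.0, 243.0], [376.0, 284.0]]
0.165 [[272.0, 239.0], [274.0, 278.0], [377.0, 239.0], [374.0, 278.0]]
0.17 [[274.0, 235.0], [276.0, 273.0], [375.0, 235.0], [373.0, 273.0]]
0.173 [[275.0, 232.0], [277.0, 270.0], [374.0, 232.0], [372.0, 270.0]]
0.18 [[277.0, 227.0], [279.0, 264.0], [372.0, 227.0], [370.0, 264.0]]
0.186 [[279.0, 223.0], [280.0, 259.0], [370.0, 223.0], [369.0, 259.0]]
pack ((0.5844992995262146, -0.24775850772857666), (0.09499011188745499, 0.1588146686553955), 68.66817474365234)
orange [313 125   7  30 142] [[ 0.56   -0.2375  0.066 ]] ((0.5599692463874817, -0.23752811551094055), (0.02908397652208805, 0.004716855473816395), 68.80671691894531)
orange [282 132   8  22 129] [[ 0.5316 -0.2261  0.066 ]] ((0.5314208269119263, -0.22670279443264008), (0.02098698727786541, 0.006402299739420414), 68.11911010742188)
[[ 0.5292 -0.1757  0.046 ]
 [ 0.6753 -0.2341  0.046 ]
 [ 0.6418 -0.322   0.046 ]
 [ 0.4949 -0.2631  0.046 ]]
```

```bash
python3 - <<'E'
import cv2
im=cv2.imread('pics/w1.png'); a=cv2.resize(im[80:195,255:425],None,fx=4.4,fy=4.4,interpolation=cv2.INTER_CUBIC); cv2.imwrite('pics/c2.png',a)
E
python3 - <<'E'
from h import *
goto((.5455,-.224),-21,.30); print(get_state()['joint_pos'].round(3))
E
```

```text
tcp [ 0.5462 -0.2804  0.3991] yaw -25.88 tilt [0.0082 0.0008]
shift [ 0.05   -0.0259  0.0991] turn -4.88
[-0.606  0.388  0.14   1.316  0.005  1.416]
```

>>> send_rows(
  moves="0 0 0 -4.9;0.017 -0.008 0.03 0;0.017 -0.008 0.03 0;0.014 -0.006 0.03 0;0 0 0.01 0;0 0 0 0;0 0 0 0;0 0 0 0",
)

```text
time: 3.27
tcp_pos: [0.5415, -0.2337, 0.2971]
ee_rot: [2.589, 1.763, 0.013]
wrist_force: [0.6, -0.3, 0.1]
finger_gap: 0.0515
```

```bash
python3 - <<'E'
from h import *
print(abs(get_state()['qd']).max())
im,c=snap('wrist','w2.png')
goto((.5455,-.224),-21,.30)
for n in ['rib_face','cover']: print(n,[(np.round(r['box']),round(r['confidence'],2)) for r in recognise('wrist',n)])
E
```

```text
0.012658193189629432
tcp [ 0.5417 -0.2339  0.2975] yaw -21.5 tilt [ 0.0128 -0.0035]
shift [ 0.0106 -0.0001 -0.0025] turn -0.5
rib_face [(array([232., 286.,  80.,  33.]), 0.84), (array([378., 188., 161.,  81.]), 0.72), (array([140., 179., 115.,  64.]), 0.65)]
cover [(array([139., 177., 118.,  64.]), 0.91), (array([377., 191., 159.,  82.]), 0.8), (array([233., 286.,  81.,  36.]), 0.55)]
```

View pics/w2.png

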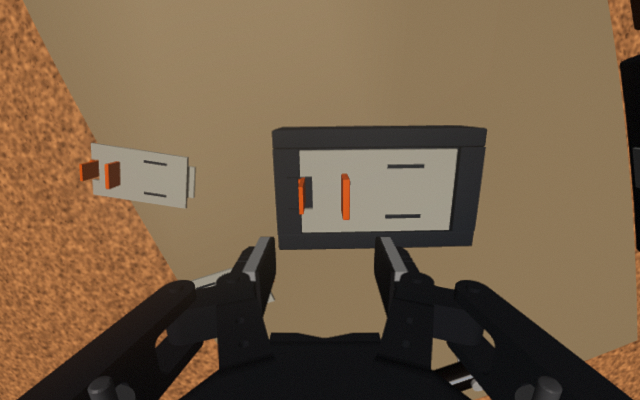

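```bash
python3 - <<'E'
from h import *
im=cv2.imread('pics/w2.png')[:,:,::-1].copy(); T=T_tool(); c=cam('wrist',T)
pack(im,c,(265,120,492,228))
print(pix2w(c,[[276,129],[484,128],[474,245],[279,249]],.046).round(4))
# model projection: best fit of pack pose
def proj(x,y,yaw):
    a=np.radians(yaw); Rz=np.array([[np.cos(a),-np.sin(a)],[np.sin(a),np.cos(a)]])
    L=np.array([[-80,-48,46],[80,-48,46],[80,48,46],[-80,48,46],[-24,-15,67],[-24,15,67],[-29,-15,67],[-29,15,67],[-60,-10,66],[-60,10,66],[-57,0,66],[-60,-32,46],[58,-32,46]])/1e3
    return w2pix(c,np.c_[np.array([x,y])+L[:,:2]@Rz.T,L[:,2]]).round(0).astype(int)
for a in [(.5854,-.2369,-20.6),(.585,-.237,-21),(.583,-.239,-21)]: print(a,proj(*a).tolist())
o=im[:,:,::-1].copy()
for p in proj(.585,-.237,-20.6): cv2.circle(o,tuple(int(v) for v in p),1,(0,255,0),-1)
cv2.imwrite('pics/c3.png',cv2.resize(o[115:260,260:500],None,fx=3.3,fy=3.3,interpolation=cv2.INTER_NEAREST))
E
```

```text
pack ((0.5919488072395325, -0.23130738735198975), (0.08086970448493958, 0.1601216197013855), 68.92749786376953)
orange [342 174   8  46 350] [[ 0.5636 -0.2287  0.066 ]] ((0.5635741949081421, -0.22882884740829468), (0.03304220736026764, 0.005006952676922083), 69.77217102050781)
orange [298 178   7  37 231] [[ 0.5353 -0.2159  0.066 ]] ((0.5347800254821777, -0.21678480505943298), (0.026300067082047462, 0.004221673123538494), 67.35884857177734)
[[ 0.5342 -0.1681  0.046 ]
 [ 0.6776 -0.2232  0.046 ]
 [ 0.648  -0.3135  0.046 ]
 [ 0.4975 -0.2561  0.046 ]]
(0.5854, -0.2369, -20.6) [[273, 248], [468, 243], [483, 124], [265, 127], [344, 217], [345, 176], [337, 218], [337, 176], [294, 211], [292, 184], [297, 198], [297, 229], [444, 226]]
(0.585, -0.237, -21) [[273, 248], [467, 244], [482, 125], [265, 127], [344, 218], [344, 176], [337, 218], [337, 176], [293, 211], [292, 184], [297, 198], [296, 229], [443, 227]]
(0.583, -0.239, -21) [[271, 251], [465, 247], [480, 129], [264, 130], [342, 221], [343, 180], [335, 221], [335, 180], [292, 215], [291, 187], [295, 201], [295, 232], [441, 230]]
```

View pics/c3.png

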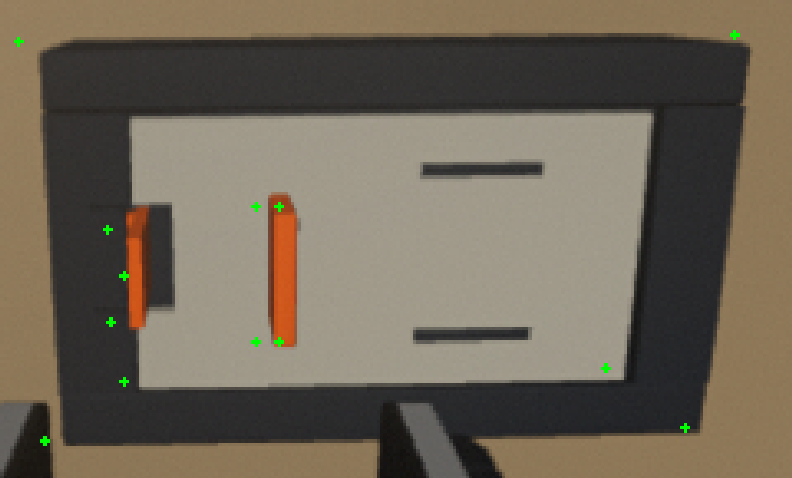

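```bash
python3 - <<'E'
from h import *
from scipy.optimize import least_squares
T=T_tool(); c=cam('wrist',T)
L=np.array([[-80,-48,46],[80,-48,46],[-24,-15,67],[-24,15,67],[-29,-15,67],[-29,15,67],[-60,-10,66],[-60,10,66],[-57,-10,66],[-57,10,66]])/1e3
O=np.array([[279.6,249.2],[472.3,246],[349.8,219.6],[349.2,179.5],[343,219.8],[342,179.5],[299,214.4],[299,187],[304,214.4],[303.5,187]])
def W(p,L=L):
    a=p[2]; Rz=np.array([[np.cos(a),-np.sin(a)],[np.sin(a),np.cos(a)]]); return np.c_[p[:2]+L[:,:2]@Rz.T,L[:,2]]
for z in (0,.002):
    r=least_squares(lambda p:(w2pix(c,W(p)+[0,0,z])-O).ravel(),[.585,-.237,-.36],x_scale=[.01,.01,.1],loss='soft_l1'); p=r.x; print(p[:2].round(4),np.degrees(p[2]).round(2)); print(r.fun.reshape(-1,2).round(1).tolist())
G=W(p,np.array([[-.042,0,.056]]))[0]; print('grasp',G)
# TCP target compensating for tilt
print('tool xyz of grasp',(np.linalg.inv(T)@np.r_[G,1]).round(4))
Tt=G-T[:3,2]*.165; goto(Tt[:2],np.degrees(p[2]))
E
```

```text
[ 0.5884 -0.2403] -20.56
[[-1.1, 1.3], [-0.2, -0.5], [0.2, 0.6], [1.1, -0.3], [0.0, 0.5], [1.1, -0.1], [0.5, -0.2], [-0.7, -0.0], [-0.3, -0.3], [-0.8, -0.1]]
[ 0.5885 -0.2397] -20.59
[[-1.6, 1.7], [0.9, 0.0], [0.4, 0.8], [1.3, -0.5], [0.1, 0.7], [1.2, -0.4], [0.2, -0.1], [-1.0, -0.2], [-0.6, -0.2], [-1.2, -0.3]]
grasp [ 0.54916378 -0.2249592   0.056     ]
tool xyz of grasp [ 1.100e-02 -1.000e-04  2.419e-01  1.000e+00]
tcp [ 0.5419 -0.2342  0.2979] yaw -21.52 tilt [ 0.0139 -0.0042]
shift [0.0111 0.001  0.    ] turn -0.93
```

>>> send_rows(
  moves="0.011 0 0.01 -0.9;0 0 0.02 0;0 0 0.015 0;0 0 0.01 0;0 0 0.005 0;0 0 0 0;0 0 0 0;0 0 0 0",
  gripper=0.45,
)

```text
time: 4.08
tcp_pos: [0.5508, -0.2236, 0.2392]
ee_rot: [2.563, 1.78, 0.023]
wrist_force: [0.1, 0.0, 0.3]
finger_gap: 0.0472
```

```bash
python3 - <<'E'
from h import *
im,c=snap('wrist','w3.png')
T=T_tool()
goto((.5492,-.225),-20.6,.2225); print((np.linalg.inv(T)@[.54916,-.22496,.056,1]).round(4), get_state()['wrist_force'])
cv2.imwrite('pics/c4.png',cv2.resize(im[120:330,200:450,::-1],None,fx=2.8,fy=2.8,interpolation=cv2.INTER_CUBIC))
E
```

```text
tcp [ 0.5509 -0.2237  0.2395] yaw -20.42 tilt [ 0.0246 -0.009 ]
shift [-0.0018 -0.0015  0.0169] turn 0.18
[-0.0018 -0.0059  0.1834  1.    ] [-0.35569642 -0.52590191  0.67390162]
```

View pics/c4.png

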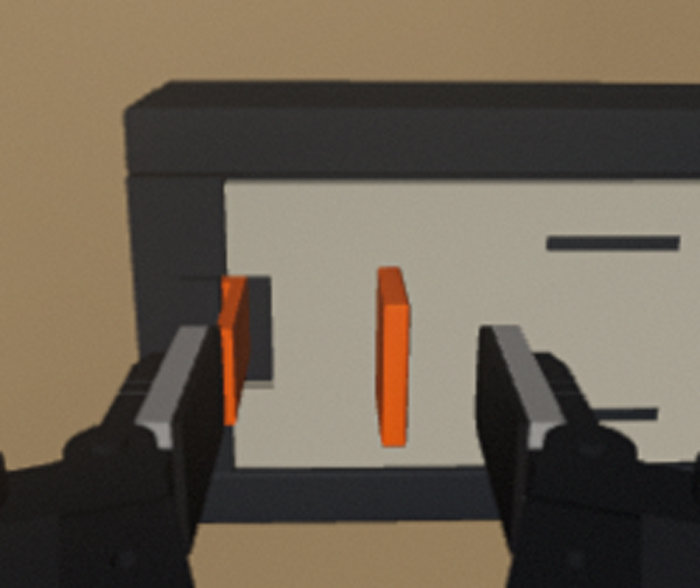

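The crop shows the fingers straddling the pair, but they sit about 6 mm too far to +y (the left finger is nearly on the tab). The tool tilt has also grown to 0.026 rad. I'll back up quickly to see whether that undoes the tilt.

>>> send_rows(
  moves="0 0 -0.035 0;0 0 -0.035 0;0 0 0 0;0 0 0 0;0 0 0 0;0 0 0 0;0 0 0 0;0 0 0 0",
)

```text
time: 4.8
tcp_pos: [0.5491, -0.2234, 0.3136]
ee_rot: [2.561, 1.778, 0.025]
wrist_force: [-0.0, -0.8, -0.3]
finger_gap: 0.0469
```

```bash
python3 - <<'E'
from h import *
T=T_tool(); print('tilt in tool x,y: ',(T[:2,:2].T@T[:2,2]).round(4), (T[:3,:3].T@[0,0,-1]).round(4)); goto((.5492,-.225),-20.6,.2225); print((np.linalg.inv(T)@[.54916,-.22496,.056,1]).round(4))
E
```

```text
tilt in tool x,y:  [-0.0003  0.0285] [ 3.000e-04 -2.850e-02  9.996e-01]
tcp [ 0.5491 -0.2234  0.3136] yaw -20.46 tilt [ 0.0266 -0.0102]
shift [-0.0015 -0.0019  0.0911] turn 0.14
[-0.0014 -0.0067  0.2575  1.    ]
```

>>> send_rows(
  moves="0 -0.006 0 0;0 0 0 0;0 0 0 0;0 0 0 0;0 0 0 0;0 0 0 0;0 0 0 0;0 0 0 0",
)

```text
time: 5.47
tcp_pos: [0.5419, -0.2206, 0.3102]
ee_rot: [2.566, 1.781, 0.021]
wrist_force: [0.0, -0.0, 0.8]
finger_gap: 0.0465
```

```bash
cat >> h.py <<'E'
def rel(G=(.54916,-.22496,.056)):
    T=T_tool(); s=get_state(); print('t',s['time'],'tilt(tool xy)',(T[:2,:2].T@T[:2,2]).round(4),'grasp in tool',(np.linalg.inv(T)@np.r_[G,1]).round(4)[:3],'Ftool',(T[:3,:3].T@s['wrist_force']).round(2),'gap',round(s['finger_gap'],5),'z',T[2,3].round(4),'q',s['joint_pos'].round(3))
E
python3 - <<'E'
from h import *
rel()
E
```

```text
t 5.4667 tilt(tool xy) [0.0008 0.0226] grasp in tool [-0.0018  0.0026  0.2544] Ftool [-0.02  0.05 -0.83] gap 0.04655 z 0.3102 q [-0.525  0.364 -0.117  1.068  0.005  1.403]
```

>>> send_rows(
  moves="0 -0.04 0 0;0 -0.04 0 0;0 0.01 0 0;0 0.01 0 0;0 0.01 0 0;0 0.01 0 0;0 0.01 0 0;0 0.01 0 0",
)

```text
time: 6.13
tcp_pos: [0.5221, -0.2123, 0.3036]
ee_rot: [2.574, 1.787, 0.014]
wrist_force: [0.6, 0.2, 0.6]
finger_gap: 0.0469
```

```bash
python3 - <<'E'
from h import *
rel()
E
```

```text
t 6.1333 tilt(tool xy) [0.003  0.0113] grasp in tool [-0.0031  0.027   0.2479] Ftool [ 0.42  0.53 -0.61] gap 0.04691 z 0.3036 q [-0.53   0.335 -0.176  1.049  0.005  1.398]
```

>>> send_rows(
  moves="0 -0.04 -0.003 0;0 -0.04 -0.003 0;0 0.013 -0.002 0;0 0.013 -0.002 0;0 0.013 -0.002 0;0 0.013 -0.002 0;0 0.013 -0.002 0;0 0.013 -0.002 0",
)

```text
time: 6.8
tcp_pos: [0.5351, -0.2181, 0.3154]
ee_rot: [2.576, 1.792, 0.011]
wrist_force: [0.3, -0.1, -0.1]
finger_gap: 0.0475
```

>>> send_rows(
  moves="0 -0.04 -0.003 0;0 -0.04 -0.003 0;0 0.014 -0.002 0;0 0.014 -0.002 0;0 0.014 -0.002 0;0 0.014 -0.002 0;0 0.014 -0.002 0;0 0.014 -0.002 0",
)

```text
time: 7.47
tcp_pos: [0.5593, -0.2285, 0.3285]
ee_rot: [2.574, 1.795, 0.012]
wrist_force: [0.3, -0.5, -0.4]
finger_gap: 0.0469
```

```bash
python3 - <<'E'
from h import *
rel()
E
```

```text
t 7.4667 tilt(tool xy) [0.0043 0.0076] grasp in tool [-0.0014 -0.0128  0.2724] Ftool [-0.37  0.5   0.4 ] gap 0.04694 z 0.3285 q [-0.522  0.396 -0.022  1.145  0.006  1.402]
```

>>> send_rows(
  moves="0 -0.007 0.006 0;0 -0.006 0.006 0;0 -0.003 0.006 0;0 0 0.006 0;0 0 0.006 0;0 0 0.006 0;0 0 0.003 0;0 0 0 0",
)

```text
time: 8.13
tcp_pos: [0.554, -0.2269, 0.2875]
ee_rot: [2.564, 1.79, 0.02]
wrist_force: [0.5, 0.8, -0.5]
finger_gap: 0.0471
```

```bash
python3 - <<'E'
from h import *
rel()
E
```

```text
t 8.1333 tilt(tool xy) [0.0025 0.019 ] grasp in tool [-0.0004 -0.0096  0.2313] Ftool [0.94 0.17 0.54] gap 0.04711 z 0.2875 q [-0.524  0.407 -0.112  1.034  0.006  1.399]
```

>>> send_rows(
  moves="0 -0.009 0 0;0 0 0 0;0 0 0 0;0 0 0 0;0 0 0 0;0 0 0 0;0 0 0 0;0 0 0 0",
)

```text
time: 8.8
tcp_pos: [0.5461, -0.2243, 0.2882]
ee_rot: [2.563, 1.789, 0.022]
wrist_force: [-0.1, 0.2, 0.1]
finger_gap: 0.0469
```

```bash
python3 - <<'E'
from h import *
rel()
E
```

```text
t 8.8 tilt(tool xy) [0.0022 0.0214] grasp in tool [-1.000e-04 -1.800e-03  2.322e-01] Ftool [ 0.15 -0.12 -0.07] gap 0.04691 z 0.2882 q [-0.527  0.39  -0.136  1.025  0.006  1.396]
```

>>> send_rows(
  moves="0 0 0 0;0 0 0 0;0 0 0 0;0 0 0 0;0 0 0 0;0 0 0 0;0 0 0 0;0 0 0 0",
)

```text
time: 9.47
tcp_pos: [0.5463, -0.2244, 0.2882]
ee_rot: [2.563, 1.789, 0.022]
wrist_force: [-0.2, -0.1, -0.6]
finger_gap: 0.0468
```

```bash
python3 - <<'E'
from h import *
rel()
E
```

```text
t 9.4667 tilt(tool xy) [0.0021 0.0216] grasp in tool [-1.000e-04 -2.200e-03  2.322e-01] Ftool [-0.18 -0.16  0.55] gap 0.04682 z 0.2882 q [-0.527  0.39  -0.135  1.024  0.006  1.396]
```

>>> send_rows(
  moves="0 -0.04 0 0;0 -0.04 0 0;0 0.012 0 0;0 0.012 0 0;0 0.012 0 0;0 0.012 0 0;0 0.012 0 0;0 0 0 0",
)

```text
time: 10.13
tcp_pos: [0.5228, -0.2143, 0.2798]
ee_rot: [2.575, 1.797, 0.012]
wrist_force: [0.6, -0.3, 0.6]
finger_gap: 0.0469
```

```bash
python3 - <<'E'
from h import *
rel()
E
```

```text
t 10.1333 tilt(tool xy) [0.0054 0.0054] grasp in tool [-0.0021  0.0272  0.224 ] Ftool [-0.1   0.68 -0.56] gap 0.04686 z 0.2798 q [-0.533  0.359 -0.204  1.003  0.006  1.39 ]
```

>>> send_rows(
  moves="0 0.012 0 0;0 0.012 0 0;0 0 0 0;0 0 0 0;0 0 0 0;0 0 0 0;0 0 0 0;0 0 0 0",
)

```text
time: 10.8
tcp_pos: [0.5466, -0.223, 0.2804]
ee_rot: [2.574, 1.798, 0.011]
wrist_force: [-0.0, -0.6, -0.4]
finger_gap: 0.0469
```

```bash
python3 - <<'E'
from h import *
rel()
E
```

```text
t 10.8 tilt(tool xy) [0.005 0.005] grasp in tool [-0.0021  0.002   0.2244] Ftool [-0.62  0.18  0.41] gap 0.0469 z 0.2804 q [-0.525  0.404 -0.135  1.028  0.006  1.398]
```

>>> send_rows(
  moves="0 -0.04 0 0;0 -0.04 0 0;0 0.012 0 0;0 0.012 0 0;0 0.012 0 0;0 0.012 0 0;0 0.012 0 0;0 0.012 0 0",
)

```text
time: 11.47
tcp_pos: [0.5335, -0.2168, 0.2737]
ee_rot: [-2.565, -1.791, -0.001]
wrist_force: [-0.6, 0.1, 0.3]
finger_gap: 0.0468
```

>>> send_rows(
  moves="0 0.012 0 0;0 0.002 0 0;0 0 0.006 0;0 0 0.006 0;0 0 0.006 0;0 0 0.006 0;0 0 0 0;0 0 0 0",
)

```text
time: 12.13
tcp_pos: [0.5543, -0.2248, 0.2478]
ee_rot: [-2.57, -1.796, -0.006]
wrist_force: [0.2, -0.3, 0.4]
finger_gap: 0.047
```

```bash
python3 - <<'E'
from h import *
rel(); goto((.55,-.22),-20.6)
E
```

```text
t 12.1333 tilt(tool xy) [ 0.0064 -0.0026] grasp in tool [-0.0032 -0.0043  0.1918] Ftool [-0.2   0.24 -0.35] gap 0.04705 z 0.2478 q [-0.521  0.448 -0.153  0.974  0.006  1.401]
tcp [ 0.5543 -0.2248  0.2478] yaw -20.1 tilt [-0.0002  0.0069]
shift [ 0.003  -0.0057  0.    ] turn 0.5
```

>>> send_rows(
  moves="-0.003 -0.004 0 0.5;0 0 0 0;0 0 0.004 0;0 0 0.004 0;0 0 0.004 0;0 0 0.004 0;0 0 0 0;0 0 0 0",
)

```text
time: 12.8
tcp_pos: [0.5479, -0.226, 0.2308]
ee_rot: [-2.579, -1.783, -0.006]
wrist_force: [0.4, -0.8, -0.9]
finger_gap: 0.0469
```

```bash
python3 - <<'E'
from h import *
rel(); goto((.55,-.22),-20.6)
im,c=snap('wrist','w4.png')
cv2.imwrite('pics/c5.png',cv2.resize(im[120:330,200:450,::-1],None,fx=2.8,fy=2.8,interpolation=cv2.INTER_CUBIC))
E
```

```text
t 12.8 tilt(tool xy) [ 0.0064 -0.0025] grasp in tool [0.0003 0.0012 0.1748] Ftool [-0.65  0.64  0.88] gap 0.04694 z 0.2308 q [-0.528  0.454 -0.19   0.931  0.006  1.404]
tcp [ 0.5479 -0.226   0.2308] yaw -20.68 tilt [-0.0001  0.0068]
shift [ 0.0063 -0.0002  0.    ] turn -0.08
```

View pics/c5.png

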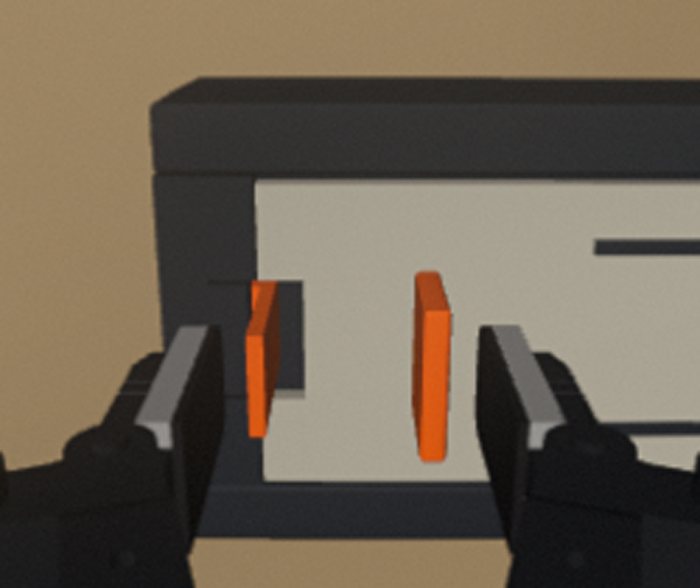

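Crop: the fingers straddle the pair evenly, with about 25 px free at the tab and 28 px at the rib. I'll lower the last 7 mm and close until just short of touching.

>>> send_rows(
  moves="0 0.0005 0.0025 0;0 0 0.0025 0;0 0 0.002 0;0 0 0 0;0 0 0 0;0 0 0 0;0 0 0 0;0 0 0 0",
  gripper=0.53,
)

```text
time: 13.52
tcp_pos: [0.5488, -0.2261, 0.2232]
ee_rot: [-2.579, -1.784, -0.006]
wrist_force: [0.5, 0.0, -0.2]
finger_gap: 0.0406
```

```bash
python3 - <<'E'
from h import *
rel(); goto((.55,-.22),-20.6)
E
```

```text
t 13.5167 tilt(tool xy) [ 0.0063 -0.0021] grasp in tool [0.0002 0.0003 0.1672] Ftool [0.21 0.44 0.19] gap 0.04059 z 0.2232 q [-0.527  0.462 -0.197  0.915  0.006  1.404]
tcp [ 0.5488 -0.2261  0.2232] yaw -20.66 tilt [0.0002 0.0067]
shift [ 0.0062 -0.001   0.    ] turn -0.06
```

>>> send_rows(
  moves="0 0 0 0;0 0 0 0;0 0 0 0;0 0 0 0;0 0 0 0;0 0 0 0;0 0 0 0;0 0 0 0",
  gripper=0.575,
)

```text
time: 14.18
tcp_pos: [0.5487, -0.2261, 0.2235]
ee_rot: [-2.58, -1.784, -0.006]
wrist_force: [-0.6, 0.7, 0.1]
finger_gap: 0.0363
```

```bash
python3 - <<'E'
from h import *
rel()
E
```

```text
t 14.1833 tilt(tool xy) [ 0.0063 -0.0022] grasp in tool [0.0002 0.0004 0.1675] Ftool [ 0.43 -0.85 -0.14] gap 0.03632 z 0.2235 q [-0.527  0.462 -0.197  0.915  0.006  1.404]
```

>>> send_rows(
  moves="0 0 0 0;0 0 0 0;0 0 0 0;0 0 0 0;0 0 0 0;0 0 0 0;0 0 0 0;0 0 0 0",
  gripper=0.585,
)

```text
time: 14.85
tcp_pos: [0.5486, -0.2261, 0.2235]
ee_rot: [-2.58, -1.784, -0.006]
wrist_force: [-0.0, 0.8, -1.0]
finger_gap: 0.036
```

```bash
python3 - <<'E'
from h import *
rel()
E
```

```text
t 14.85 tilt(tool xy) [ 0.0062 -0.0022] grasp in tool [0.0002 0.0005 0.1675] Ftool [ 0.75 -0.3   1.05] gap 0.03596 z 0.2235 q [-0.527  0.461 -0.197  0.915  0.006  1.404]
```

>>> send_rows(
  moves="0 0 0 0;0 0 0 0;0 0 0 0;0 0 0 0;0 0 0 0;0 0 0 0;0 0 0 0;0 0 0 0",
  gripper=0.595,
)

```text
time: 15.52
tcp_pos: [0.5488, -0.2262, 0.2236]
ee_rot: [-2.58, -1.784, -0.006]
wrist_force: [-0.9, -0.2, 0.1]
finger_gap: 0.0347
```

```bash
python3 - <<'E'
from h import *
rel()
E
```

```text
t 15.5167 tilt(tool xy) [ 0.0062 -0.0017] grasp in tool [2.000e-04 1.000e-04 1.676e-01] Ftool [-0.47 -0.76 -0.15] gap 0.03467 z 0.2236 q [-0.527  0.461 -0.197  0.915  0.006  1.404]
```

>>> send_rows(
  moves="0 0 0 0;0 0 0 0;0 0 0 0;0 0 0 0;0 0 0 0;0 0 0 0;0 0 0 0;0 0 0 0",
  gripper=0.605,
)

```text
time: 16.18
tcp_pos: [0.549, -0.2262, 0.2237]
ee_rot: [-2.58, -1.784, -0.007]
wrist_force: [0.7, 0.1, 0.8]
finger_gap: 0.0341
```

```bash
python3 - <<'E'
from h import *
rel()
E
```

```text
t 16.1833 tilt(tool xy) [ 0.0062 -0.0012] grasp in tool [ 2.000e-04 -1.000e-04  1.677e-01] Ftool [ 0.37  0.56 -0.84] gap 0.03414 z 0.2237 q [-0.527  0.461 -0.197  0.915  0.006  1.404]
```

```bash
cat >> h.py <<'E'
def gap(c,n=6):
    g=[];f=[]
    for i in range(n):
        T=T_tool(); s=get_state(); g.append(s['finger_gap']*1e3); f.append(T[:3,:3].T@s['wrist_force']); snapshot('wrist')
    fr=46.93-84.9*(c-.45)
    print('gap',np.round(g,2),'mean',round(np.mean(g),3),'free',round(fr,2),'lag',round(np.mean(g)-fr,2),'F',np.mean(f,0).round(2)); rel()
E
python3 -c "
from h import *
gap(.605)"
```

```text
gap [34.14 33.53 33.63 34.31 33.91 33.71] mean 33.871 free 33.77 lag 0.1 F [-0.08  0.2  -0.34]
t 16.4833 tilt(tool xy) [ 0.0061 -0.0012] grasp in tool [ 2.000e-04 -1.000e-04  1.677e-01] Ftool [-0.39  0.13 -0.2 ] gap 0.03376 z 0.2237 q [-0.527  0.461 -0.197  0.915  0.006  1.404]
```

```bash
cat >> h.py <<'E'
def tabgap(im):
    hs=cv2.cvtColor(im,cv2.COLOR_RGB2HSV); m=(hs[...,0]<14)&(hs[...,1]>170)&(hs[...,2]>60)
    out=[]
    for r in range(200,305,5):
        x=np.where(m[r,250:400])[0]+250
        if len(x)<4: continue
        j=np.where(np.diff(x)>8)[0]
        if len(j)==1: out.append((r,x[0],x[j[0]],x[j[0]+1],x[-1]))
    return out
E
python3 - <<'E'
from h import *
for f in ('w4.png',): print(f,tabgap(cv2.imread('pics/'+f)[:,:,::-1].copy()))
im,c=snap('wrist','w5.png'); print(tabgap(im))
cv2.imwrite('pics/c6.png',cv2.resize(im[150:310,200:450,::-1],None,fx=3.1,fy=3.1,interpolation=cv2.INTER_CUBIC))
E
```

```text
w4.png [(220, np.int64(290), np.int64(291), np.int64(349), np.int64(356)), (225, np.int64(290), np.int64(298), np.int64(349), np.int64(358)), (230, np.int64(290), np.int64(298), np.int64(349), np.int64(359)), (235, np.int64(289), np.int64(298), np.int64(348), np.int64(360)), (240, np.int64(288), np.int64(299), np.int64(348), np.int64(360)), (245, np.int64(288), np.int64(298), np.int64(348), np.int64(360)), (250, np.int64(288), np.int64(298), np.int64(348), np.int64(359)), (255, np.int64(288), np.int64(297), np.int64(348), np.int64(359)), (260, np.int64(288), np.int64(296), np.int64(348), np.int64(359)), (265, np.int64(288), np.int64(295), np.int64(348), np.int64(359)), (270, np.int64(289), np.int64(294), np.int64(349), np.int64(358)), (275, np.int64(289), np.int64(294), np.int64(349), np.int64(358))]
[(225, np.int64(286), np.int64(292), np.int64(348), np.int64(356)), (230, np.int64(286), np.int64(299), np.int64(349), np.int64(358)), (235, np.int64(291), np.int64(299), np.int64(348), np.int64(359)), (240, np.int64(290), np.int64(299), np.int64(348), np.int64(361)), (245, np.int64(289), np.int64(299), np.int64(348), np.int64(360)), (250, np.int64(289), np.int64(300), np.int64(348), np.int64(360)), (255, np.int64(289), np.int64(299), np.int64(348), np.int64(360)), (260, np.int64(289), np.int64(299), np.int64(348), np.int64(360)), (265, np.int64(289), np.int64(298), np.int64(347), np.int64(360)), (270, np.int64(289), np.int64(296), np.int64(347), np.int64(359)), (275, np.int64(289), np.int64(296), np.int64(348), np.int64(359)), (280, np.int64(290), np.int64(295), np.int64(349), np.int64(359))]
```

View pics/c6.png

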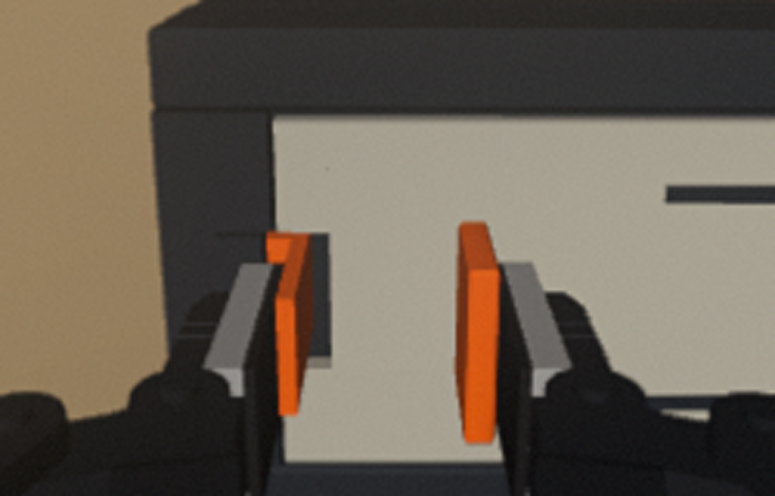

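The fingers bear flat on the tab and rib, and the pair has narrowed by about 2.1 mm, so the tab is yielding. I'll raise the squeeze in small steps. Between steps I'll make a 1 mm lift check and watch the wrist force, to see whether the catch has let go.

>>> send_rows(
  moves="0 0 0 0;0 0 0 0;0 0 -0.0005 0;0 0 -0.0005 0;0 0 0 0;0 0 0 0;0 0 0 0;0 0 0 0",
)

```text
time: 17.2
tcp_pos: [0.5485, -0.226, 0.224]
ee_rot: [-2.579, -1.783, -0.005]
wrist_force: [-0.2, 0.1, -0.6]
finger_gap: 0.0338
```

```bash
python3 -c "
from h import *
gap(.605,3)"
```

```text
gap [33.77 33.81 33.69] mean 33.757 free 33.77 lag -0.01 F [0.09 0.07 0.35]
t 17.35 tilt(tool xy) [ 0.0064 -0.0031] grasp in tool [1.000e-04 8.000e-04 1.681e-01] Ftool [0.65 0.6  0.9 ] gap 0.0341 z 0.2241 q [-0.527  0.461 -0.196  0.918  0.006  1.404]
```

>>> send_rows(
  moves="0 0.0005 0 0;0 0.0005 0 0;0 0 0 0;0 0 0 0;0 0 0 0;0 0 -0.001 0;0 0 -0.001 0;0 0 -0.001 0",
  gripper=0.613,
)

```text
time: 18.02
tcp_pos: [0.5494, -0.2263, 0.2253]
ee_rot: [-2.578, -1.782, -0.005]
wrist_force: [3.4, -1.6, -11.9]
finger_gap: 0.0331
```

```bash
python3 -c "
from h import *
gap(.613,3)"
```

```text
gap [33.13 33.04 33.26] mean 33.144 free 33.09 lag 0.05 F [-0.52  3.59 10.9 ]
t 18.1667 tilt(tool xy) [ 0.0067 -0.0048] grasp in tool [1.000e-04 1.000e-04 1.694e-01] Ftool [-0.41  3.69 12.28] gap 0.03319 z 0.2254 q [-0.527  0.462 -0.191  0.924  0.006  1.404]
```

>>> send_rows(
  moves="0 0 0.001 0;0 0 0.0005 0;0 0 0 0;0 0 0 0;0 0.0003 0 0;0 0 0 0;0 0 0 0;0 0 -0.0012 0",
  gripper=0.622,
)

```text
time: 18.83
tcp_pos: [0.5493, -0.2263, 0.2259]
ee_rot: [-2.577, -1.782, -0.004]
wrist_force: [3.6, -2.4, -13.0]
finger_gap: 0.0323
```

```bash
python3 -c "
from h import *
gap(.622,3)"
```

```text
gap [32.34 32.47 32.32] mean 32.378 free 32.33 lag 0.05 F [-0.37  3.51 11.57]
t 18.9833 tilt(tool xy) [ 0.0067 -0.0053] grasp in tool [0.     0.0002 0.1699] Ftool [-0.27  3.52 12.03] gap 0.03243 z 0.2259 q [-0.527  0.462 -0.19   0.925  0.006  1.405]
```

>>> send_rows(
  moves="0 0 0.001 0;0 0 0.001 0;0 0 0 0;0 0 0 0;0 0 0 0;0 0 0 0;0 0 0 0;0 0 0 0",
)

```text
time: 19.65
tcp_pos: [0.5494, -0.2263, 0.2258]
ee_rot: [-2.578, -1.783, -0.004]
wrist_force: [1.8, -0.0, -4.7]
finger_gap: 0.0322
```

```bash
python3 -c "
from h import *
gap(.622,3)"
```

```text
gap [32.2  32.26 32.74] mean 32.402 free 32.33 lag 0.08 F [-0.02  1.08  4.46]
t 19.8 tilt(tool xy) [ 0.0061 -0.0038] grasp in tool [ 1.000e-04 -0.000e+00  1.698e-01] Ftool [ 0.12 -0.35  4.03] gap 0.0325 z 0.2258 q [-0.527  0.461 -0.191  0.923  0.005  1.405]
```

>>> send_rows(
  moves="0 0.0003 0.0003 0;0 0 0 0;0 0 0 0;0 0 0 0;0 0 0 0;0 0 0 0;0 0 0 0;0 0 0 0",
  gripper=0.63,
)

```text
time: 20.47
tcp_pos: [0.5497, -0.2264, 0.2258]
ee_rot: [-2.578, -1.783, -0.005]
wrist_force: [0.2, -0.5, -4.0]
finger_gap: 0.0316
```

```bash
python3 -c "
from h import *
gap(.63,3)"
```

```text
gap [31.56 31.41 31.69] mean 31.552 free 31.65 lag -0.1 F [-0.21  0.69  4.29]
t 20.6167 tilt(tool xy) [ 0.0061 -0.0037] grasp in tool [ 1.000e-04 -3.000e-04  1.699e-01] Ftool [0.84 0.51 4.58] gap 0.03162 z 0.2259 q [-0.527  0.462 -0.19   0.924  0.005  1.405]
```

>>> send_rows(
  moves="0 0.0004 0 0;0 0 0 0;0 0 0 0;0 0 0 0;0 0 0 0;0 0 0 0;0 0 0 0;0 0 0 0",
  gripper=0.638,
)

```text
time: 21.28
tcp_pos: [0.5499, -0.2264, 0.2259]
ee_rot: [-2.578, -1.783, -0.004]
wrist_force: [0.5, -0.8, -3.1]
finger_gap: 0.0308
```

```bash
python3 -c "
from h import *
gap(.638,3)"
```

```text
gap [30.84 31.6  31.17] mean 31.203 free 30.97 lag 0.23 F [0.05 0.41 3.4 ]
t 21.4333 tilt(tool xy) [ 0.0061 -0.0043] grasp in tool [ 1.000e-04 -5.000e-04  1.699e-01] Ftool [-0.25  0.33  3.8 ] gap 0.03099 z 0.2259 q [-0.527  0.462 -0.189  0.925  0.005  1.405]
```

>>> send_rows(
  moves="0 0.0004 0 0;0 0 0 0;0 0 0 0;0 0 0 0;0 0 0 0;0 0 0 0;0 0 0 0;0 0 0 0",
  gripper=0.645,
)

```text
time: 22.1
tcp_pos: [0.5502, -0.2265, 0.226]
ee_rot: [-2.578, -1.783, -0.004]
wrist_force: [0.7, -1.3, -2.7]
finger_gap: 0.0307
```

```bash
python3 -c "
from h import *
gap(.645,4)"
```

```text
gap [30.72 30.51 30.53 30.42] mean 30.547 free 30.37 lag 0.17 F [-0.46  0.77  3.18]
t 22.3 tilt(tool xy) [ 0.0061 -0.0046] grasp in tool [ 1.0e-04 -7.0e-04  1.7e-01] Ftool [-0.25 -0.21  3.82] gap 0.03077 z 0.226 q [-0.527  0.463 -0.188  0.925  0.005  1.405]
```

>>> send_rows(
  moves="0 0.0004 0 0;0 0 0 0;0 0 0 0;0 0 0 0;0 0 0 0;0 0 0 0;0 0 0 0;0 0 0 0",
  gripper=0.652,
)

```text
time: 22.97
tcp_pos: [0.5505, -0.2267, 0.2261]
ee_rot: [-2.578, -1.783, -0.004]
wrist_force: [-0.2, -1.0, -3.1]
finger_gap: 0.03
```

```bash
python3 -c "
from h import *
gap(.652,4)"
```

```text
gap [29.97 30.12 30.09 29.83] mean 30.002 free 29.78 lag 0.22 F [-0.35 -0.05  2.97]
t 23.1667 tilt(tool xy) [ 0.006  -0.0047] grasp in tool [ 1.000e-04 -1.100e-03  1.701e-01] Ftool [-0.81  0.59  2.81] gap 0.02969 z 0.2261 q [-0.526  0.463 -0.187  0.926  0.005  1.405]
```

>>> send_rows(
  moves="0 0.0004 0 0;0 0 0 0;0 0 0 0;0 0 0 0;0 0 0 0;0 0 0 0;0 0 0 0;0 0 0 0",
  gripper=0.659,
)

```text
time: 23.83
tcp_pos: [0.551, -0.2269, 0.2265]
ee_rot: [-2.578, -1.783, -0.004]
wrist_force: [-0.3, -0.3, -1.8]
finger_gap: 0.0293
```

```bash
python3 -c "
from h import *
gap(.659,4)"
```

```text
gap [29.29 29.48 29.34 29.75] mean 29.464 free 29.19 lag 0.28 F [-0.02 -0.14  2.23]
t 24.0333 tilt(tool xy) [ 0.006  -0.0044] grasp in tool [ 1.000e-04 -1.600e-03  1.705e-01] Ftool [-0.55 -0.49  2.03] gap 0.02917 z 0.2265 q [-0.526  0.464 -0.185  0.927  0.005  1.405]
```

>>> send_rows(
  moves="0 0 -0.0005 0;0 0 -0.0005 0;0 0 0 0;0 0 0 0;0 0 0 0;0 0 0 0;0 0 0 0;0 0 0 0",
)

```text
time: 24.7
tcp_pos: [0.5512, -0.2269, 0.2274]
ee_rot: [-2.578, -1.783, -0.004]
wrist_force: [0.6, 0.6, -2.0]
finger_gap: 0.0293
```

```bash
python3 -c "
from h import *
gap(.659,3)"
```

```text
gap [29.34 29.28 29.19] mean 29.27 free 29.19 lag 0.08 F [0.55 0.44 2.32]
t 24.85 tilt(tool xy) [ 0.0061 -0.0043] grasp in tool [ 1.000e-04 -1.800e-03  1.714e-01] Ftool [-0.03  0.53  1.83] gap 0.02936 z 0.2274 q [-0.526  0.463 -0.184  0.929  0.005  1.405]
```

>>> send_rows(
  moves="0 0 -0.0008 0;0 0 -0.0008 0;0 0 -0.0008 0;0 0 0 0;0 0 0 0;0 0 0 0;0 0 0 0;0 0 0 0",
)

```text
time: 25.52
tcp_pos: [0.5515, -0.227, 0.2297]
ee_rot: [-2.578, -1.783, -0.005]
wrist_force: [1.9, -0.6, -2.9]
finger_gap: 0.0295
```

```bash
python3 -c "
from h import *
gap(.659,1)
im,c=snap('wrist','w6.png')
cv2.imwrite('pics/c7.png',cv2.resize(im[130:310,200:470,::-1],None,fx=2.9,fy=2.9,interpolation=cv2.INTER_CUBIC))"
```

```text
gap [29.54] mean 29.539 free 29.19 lag 0.35 F [0.06 1.98 2.89]
t 25.5667 tilt(tool xy) [ 0.0061 -0.0037] grasp in tool [ 1.000e-04 -2.300e-03  1.737e-01] Ftool [-0.76  0.01  2.83] gap 0.0296 z 0.2297 q [-0.526  0.461 -0.18   0.934  0.005  1.405]
```

View pics/c7.png

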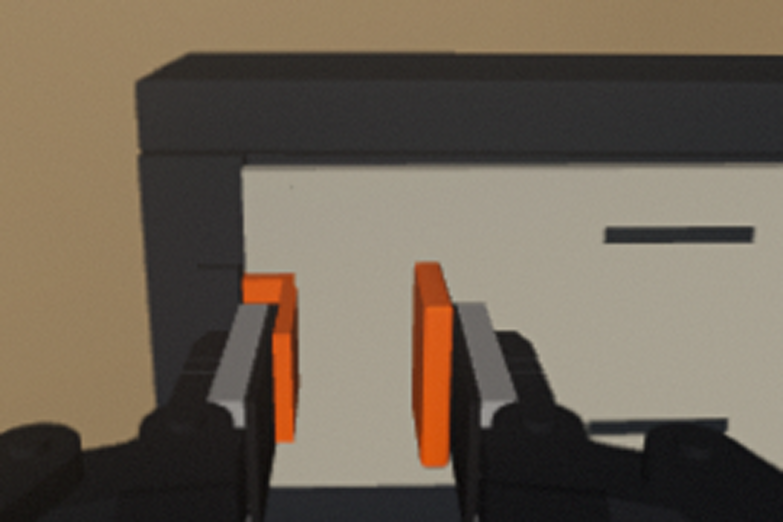

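Tab and pads keep the same offset as before (about 10 px), so there is no slip. The cover has come up about 3 mm at a steady 2–3 N, so the catch is free. Now I'll raise the tab end while holding the squeeze.

>>> send_rows(
  moves="0 0.0002 -0.001 0;0 0.0002 -0.001 0;0 0.0002 -0.001 0;0 0.0002 -0.001 0;0 0.0001 -0.0005 0;0 0 0 0;0 0 0 0;0 0 0 0",
)

```text
time: 26.28
tcp_pos: [0.5526, -0.2275, 0.2345]
ee_rot: [-2.578, -1.784, -0.005]
wrist_force: [1.9, -0.0, -4.0]
finger_gap: 0.0293
```

```bash
python3 -c "
from h import *
gap(.659,1)"
```

```text
gap [29.32] mean 29.324 free 29.19 lag 0.14 F [0.62 1.79 4.01]
t 26.3333 tilt(tool xy) [ 0.0063 -0.0036] grasp in tool [ 0.     -0.0034  0.1785] Ftool [-0.48  1.97  4.51] gap 0.02913 z 0.2344 q [-0.526  0.459 -0.171  0.945  0.006  1.405]
```

>>> send_rows(
  moves="0 0.0002 -0.001 0;0 0.0002 -0.001 0;0 0.0002 -0.001 0;0 0.0002 -0.001 0;0 0 0 0;0 0 0 0;0 0 0 0;0 0 0 0",
)

```text
time: 27.0
tcp_pos: [0.5534, -0.2278, 0.2388]
ee_rot: [-2.578, -1.783, -0.005]
wrist_force: [1.2, -0.5, -4.4]
finger_gap: 0.0292
```

```bash
python3 -c "
from h import *
gap(.659,1)
im,c=snap('wrist','w7.png')
cv2.imwrite('pics/c8.png',cv2.resize(im[130:310,200:470,::-1],None,fx=2.9,fy=2.9,interpolation=cv2.INTER_CUBIC))"
```

```text
gap [29.18] mean 29.18 free 29.19 lag -0.01 F [-0.04  1.29  4.36]
t 27.05 tilt(tool xy) [ 0.0063 -0.0037] grasp in tool [ 0.     -0.0043  0.1829] Ftool [0.06 2.12 4.47] gap 0.02929 z 0.2388 q [-0.526  0.456 -0.163  0.956  0.006  1.406]
```

View pics/c8.png

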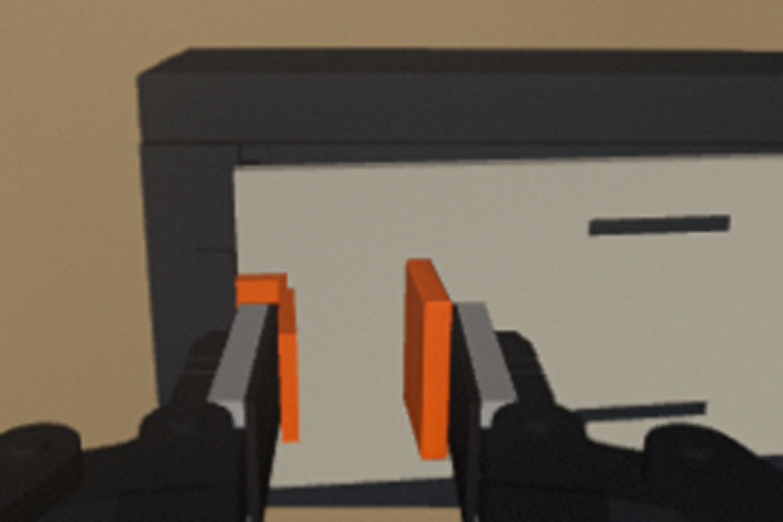

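The crop shows the tab end well up, with the plate lying oblique over the frame. Now I'll draw the tongue out towards the tab end.

>>> send_rows(
  moves="0 -0.001 0 0;0 -0.001 0 0;0 -0.0015 0 0;0 -0.0015 0 0;0 -0.0015 0 0;0 -0.0015 0 0;0 0 0 0;0 0 0 0",
)

```text
time: 27.77
tcp_pos: [0.5448, -0.2246, 0.2406]
ee_rot: [-2.579, -1.784, -0.005]
wrist_force: [0.0, 0.6, -0.8]
finger_gap: 0.0292
```

```bash
python3 -c "
from h import *
gap(.659,1)"
```

```text
gap [29.23] mean 29.233 free 29.19 lag 0.05 F [ 0.57 -0.17  0.77]
t 27.8167 tilt(tool xy) [ 0.0059 -0.0025] grasp in tool [1.000e-04 4.700e-03 1.846e-01] Ftool [0.2  0.05 0.04] gap 0.02939 z 0.2406 q [-0.528  0.438 -0.187  0.949  0.005  1.403]
```

Fz dropped to about 0.7 N, the cover's own weight, so the tongue is free. I'll draw a little more, then lift.

>>> send_rows(
  moves="0 -0.002 0 0;0 -0.002 -0.001 0;0 -0.001 -0.002 0;0 -0.0005 -0.004 0;0 0 -0.005 0;0 0 -0.006 0;0 0 -0.007 0;0 0 -0.007 0",
)

```text
time: 28.48
tcp_pos: [0.5387, -0.2224, 0.2745]
ee_rot: [-2.578, -1.783, -0.004]
wrist_force: [-0.4, 0.0, -0.6]
finger_gap: 0.0296
```

>>> send_rows(
  moves="0 0 -0.009 0;0 0 -0.009 0;0 0 -0.009 0;0 0 -0.009 0;0 0 -0.008 0;0 0 -0.005 0;0 0 -0.002 0;0 0 0 0",
)

```text
time: 29.15
tcp_pos: [0.5397, -0.2233, 0.3356]
ee_rot: [-2.583, -1.787, -0.009]
wrist_force: [0.2, 0.7, -0.1]
finger_gap: 0.0292
```

```bash
python3 -c "
from h import *
gap(.659,1); goto((.5228,.177),7.4)
im,c=snap('wrist','w8.png')
cv2.imwrite('pics/c9.png',im[50:400,100:560,::-1])"
```

```text
gap [29.16] mean 29.158 free 29.19 lag -0.03 F [ 0.69 -0.04  0.14]
t 29.2 tilt(tool xy) [0.0051 0.0023] grasp in tool [0.0003 0.0088 0.2794] Ftool [0.3  0.41 0.76] gap 0.02961 z 0.3353 q [-0.531  0.358 -0.062  1.149  0.005  1.4  ]
tcp [ 0.5397 -0.2233  0.3353] yaw -20.65 tilt [0.0039 0.004 ]
shift [ 0.3686 -0.157   0.0015] turn -28.05
```

View pics/c9.png

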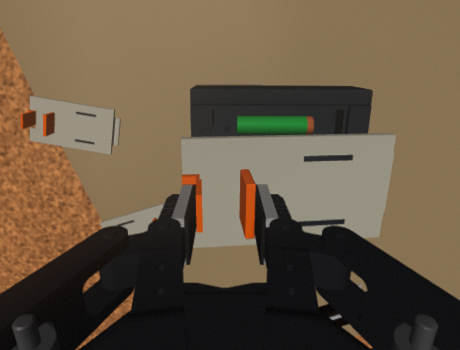

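```bash
python3 - <<'E'
from h import *
goto((.482,.172),7.4)
T=T_tool(); d=np.array([.482,.172])-T[:2,3]
# average frame: yaw half way
a=np.radians(-20.65+14); ty=np.array([np.cos(a),np.sin(a)]); tx=np.array([-np.sin(a),np.cos(a)]); print('avg-frame x,y',tx@d,ty@d, 'tool x sign',T[:2,0])
E
```

```text
tcp [ 0.5396 -0.2233  0.3348] yaw -20.65 tilt [0.0032 0.0044]
shift [ 0.3495 -0.1933  0.0015] turn -28.05
avg-frame x,y 0.38592639679144913 -0.10296636568793784 tool x sign [0.35272496 0.93571247]
```

>>> send_rows(
  moves="0.012 -0.003 0 -1.75;0.02 -0.005 0 -1.75;0.0265 -0.007 0 -1.75;0.0265 -0.007 0 -1.75;0.0265 -0.007 0 -1.75;0.0265 -0.007 0 -1.75;0.0265 -0.007 0 -1.75;0.0265 -0.007 0 -1.75",
)

```text
time: 29.92
tcp_pos: [0.5344, -0.0195, 0.3297]
ee_rot: [-2.328, -2.096, -0.003]
wrist_force: [0.2, 0.7, -0.3]
finger_gap: 0.0295
```

>>> send_rows(
  moves="0.0265 -0.007 0 -1.75;0.0265 -0.007 0 -1.75;0.0265 -0.007 0 -1.75;0.0265 -0.007 0 -1.75;0.0265 -0.007 0 -1.75;0.0265 -0.007 0 -1.75;0.016 -0.004 0 -1.75;0.008 -0.002 0 -1.75",
)

```text
time: 30.58
tcp_pos: [0.4782, 0.1804, 0.3266]
ee_rot: [-2.013, -2.387, 0.003]
wrist_force: [-0.5, 0.0, -1.5]
finger_gap: 0.0293
```

```bash
python3 - <<'E'
from h import *
im,c=snap('top','t2.png')
rel(); goto((.482,.172),7.4)
hs=cv2.cvtColor(im,cv2.COLOR_RGB2HSV)
E
```

```text
t 30.6333 tilt(tool xy) [ 0.0141 -0.0142] grasp in tool [-0.4159  0.0046  0.2646] Ftool [ 0.56 -1.91  0.9 ] gap 0.0297 z 0.3265 q [ 0.201  0.234 -0.256  1.094  0.014  1.599]
tcp [0.4777 0.1809 0.3265] yaw 9.88 tilt [-0.0164  0.0114]
shift [-0.0095  0.0027 -0.0002] turn 2.48
```

>>> send_rows(
  moves="-0.005 0.001 0 1.2;-0.004 0.001 0.005 1.2;0 0 0.01 0;0 0 0.012 0;0 0 0.012 0;0 0 0.012 0;0 0 0.012 0;0 0 0.01 0",
)

```text
time: 31.3
tcp_pos: [0.4824, 0.1667, 0.2473]
ee_rot: [-2.077, -2.334, 0.003]
wrist_force: [-1.0, 0.1, -2.0]
finger_gap: 0.0297
```

```bash
python3 - <<'E'
from h import *
rel(); goto((.482,.172),7.4)
im,c=snap('wrist','w9.png')
# where tray inner corners should show
def tw(x,y,z): a=np.radians(7.4); return [.5228+x*np.cos(a)-y*np.sin(a),.177+x*np.sin(a)+y*np.cos(a),z]
print(w2pix(c,[tw(x,y,.024) for x in(-.095,.095) for y in(-.058,.058)]).round())
hs=cv2.cvtColor(im,cv2.COLOR_RGB2HSV); print([(n,[(np.round(r['box']),round(r['confidence'],2)) for r in recognise('wrist',n)]) for n in('tray','ferrule','key_cup','cover')])
E
```

```text
t 31.3 tilt(tool xy) [ 0.0115 -0.0126] grasp in tool [-0.399   0.0231  0.1865] Ftool [ 0.22 -0.96  2.02] gap 0.02967 z 0.2473 q [ 0.172  0.3   -0.378  0.904  0.012  1.626]
tcp [0.4824 0.1667 0.2473] yaw 6.68 tilt [-0.0138  0.01  ]
shift [0.0053 0.0002 0.0001] turn -0.72
[[257. 289.]
 [243. 129.]
 [511. 286.]
 [538. 127.]]
[('tray', [(array([396., 167., 320., 236.]), 0.7), (array([463.,  91.,  34.,  36.]), 0.68)]), ('ferrule', [(array([330.,  90.,  44.,  42.]), 0.93)]), ('key_cup', [(array([463.,  90.,  41.,  42.]), 0.59)]), ('cover', [(array([386., 241., 212., 114.]), 0.58)])]
```

>>> send_rows(
  moves="0.003 0 0.006 -0.4;0.002 0 0.007 -0.3;0 0 0.007 0;0 0 0.006 0;0 0 0.005 0;0 0 0.003 0;0 0 0 0;0 0 0 0",
)

```text
time: 32.22
tcp_pos: [0.4829, 0.1735, 0.2138]
ee_rot: [-2.062, -2.352, -0.005]
wrist_force: [0.5, 0.2, 0.0]
finger_gap: 0.0294
```

```bash
python3 -c "
from h import *
gap(.659,2); goto((.482,.172),7.4)"
```

```text
gap [29.4  29.05] mean 29.227 free 29.19 lag 0.04 F [0.55 0.2  0.29]
t 32.3167 tilt(tool xy) [ 0.0122 -0.006 ] grasp in tool [-0.4056  0.0144  0.153 ] Ftool [ 0.72 -0.26  0.51] gap 0.02967 z 0.2141 q [ 0.185  0.339 -0.418  0.819  0.013  1.625]
tcp [0.4831 0.1735 0.2141] yaw 7.51 tilt [-0.0076  0.0113]
shift [-0.0013 -0.0012 -0.    ] turn 0.11
```

>>> send_rows(
  moves="0 0 0.002 0;0 0 0.002 0;0 0 0.002 0;0 0 0.002 0;0 0 0.001 0;0 0 0.001 0;0 0 0 0;0 0 0 0",
)

```text
time: 32.98
tcp_pos: [0.4837, 0.1737, 0.2043]
ee_rot: [-2.063, -2.353, -0.009]
wrist_force: [-0.3, -0.1, 0.2]
finger_gap: 0.0298
```

>>> send_rows(
  moves="0 0 0.0008 0;0 0 0.0008 0;0 0 0.0008 0;0 0 0 0;0 0 0 0;0 0 0 0;0 0 0 0;0 0 0 0",
)

```text
time: 33.65
tcp_pos: [0.4835, 0.1738, 0.2022]
ee_rot: [-2.063, -2.354, -0.009]
wrist_force: [-0.8, -0.4, 0.4]
finger_gap: 0.0291
```

```bash
python3 -c "
from h import *
gap(.659,2)"
```

```text
gap [29.15 29.5 ] mean 29.324 free 29.19 lag 0.14 F [ 0.   -0.86  0.01]
t 33.75 tilt(tool xy) [ 0.0125 -0.0031] grasp in tool [-0.4057  0.0134  0.1412] Ftool [-0.03 -0.75 -1.57] gap 0.02935 z 0.2023 q [ 0.186  0.353 -0.433  0.788  0.013  1.625]
```

>>> send_rows(
  moves="0 0 0.0008 0;0 0 0.0008 0;0 0 0.0008 0;0 0 0 0;0 0 0 0;0 0 0 0;0 0 0 0;0 0 0 0",
)

```text
time: 34.42
tcp_pos: [0.4834, 0.1738, 0.1996]
ee_rot: [-2.063, -2.353, -0.009]
wrist_force: [-1.1, -0.1, 1.0]
finger_gap: 0.0291
```

```bash
python3 -c "
from h import *
gap(.659,2)"
```

```text
gap [29.08 29.2 ] mean 29.139 free 29.19 lag -0.05 F [ 0.19 -0.81 -0.57]
t 34.5167 tilt(tool xy) [ 0.0124 -0.0035] grasp in tool [-0.4056  0.0135  0.1385] Ftool [ 0.61 -1.35 -0.77] gap 0.02925 z 0.1996 q [ 0.186  0.356 -0.436  0.782  0.013  1.625]
```

>>> send_rows(
  moves="0 0 0.0008 0;0 0 0.0008 0;0 0 0 0;0 0 0 0;0 0 0 0;0 0 0 0;0 0 0 0;0 0 0 0",
)

```text
time: 35.18
tcp_pos: [0.4834, 0.1738, 0.1978]
ee_rot: [-2.063, -2.354, -0.009]
wrist_force: [-1.3, 0.0, 0.3]
finger_gap: 0.0295
```

```bash
python3 -c "
from h import *
gap(.659,3)"
```

```text
gap [29.51 29.34 29.2 ] mean 29.35 free 29.19 lag 0.16 F [-0.14 -1.14 -0.53]
t 35.3333 tilt(tool xy) [ 0.0124 -0.0034] grasp in tool [-0.4056  0.0135  0.1368] Ftool [ 0.47 -2.06 -0.81] gap 0.02951 z 0.1978 q [ 0.186  0.358 -0.438  0.778  0.013  1.625]
```

>>> send_rows(
  moves="0 0 0.0008 0;0 0 0.0008 0;0 0 0 0;0 0 0 0;0 0 0 0;0 0 0 0;0 0 0 0;0 0 0 0",
)

```text
time: 36.0
tcp_pos: [0.4834, 0.1738, 0.1962]
ee_rot: [-2.064, -2.354, -0.009]
wrist_force: [-1.1, -0.1, 1.6]
finger_gap: 0.0292
```

```bash
python3 -c "
from h import *
gap(.659,3)"
```

```text
gap [29.25 29.27 29.43] mean 29.317 free 29.19 lag 0.13 F [-0.08 -1.2  -1.67]
t 36.15 tilt(tool xy) [ 0.0123 -0.0032] grasp in tool [-0.4057  0.0134  0.1352] Ftool [-0.23 -1.85 -0.77] gap 0.02926 z 0.1962 q [ 0.186  0.36  -0.44   0.773  0.012  1.625]
```

>>> send_rows(
  moves="0 0 0.0008 0;0 0 0.0008 0;0 0 0 0;0 0 0 0;0 0 0 0;0 0 0 0;0 0 0 0;0 0 0 0",
)

```text
time: 36.82
tcp_pos: [0.4837, 0.1739, 0.1958]
ee_rot: [-2.064, -2.354, -0.01]
wrist_force: [-1.4, 0.1, 1.8]
finger_gap: 0.0291
```

```bash
python3 -c "
from h import *
gap(.659,3)"
```

```text
gap [29.11 29.63 28.8 ] mean 29.18 free 29.19 lag -0.01 F [-0.22 -0.59 -2.15]
t 36.9667 tilt(tool xy) [ 0.0124 -0.0021] grasp in tool [-0.4057  0.0131  0.1347] Ftool [ 1.14 -1.41 -2.84] gap 0.02903 z 0.1958 q [ 0.186  0.36  -0.44   0.771  0.013  1.625]
```

>>> send_rows(
  moves="0 0 0 0;0 0 0 0;0 0 0 0;0 0 0 0;0 0 0 0;0 0 0 0;0 0 0 0;0 0 0 0",
  gripper=0.61,
)

```text
time: 37.63
tcp_pos: [0.4837, 0.1739, 0.1954]
ee_rot: [-2.064, -2.354, -0.01]
wrist_force: [-0.2, -0.4, 1.0]
finger_gap: 0.0334
```

>>> send_rows(
  moves="0 0 0 0;0 0 0 0;0 0 0 0;0 0 0 0;0 0 0 0;0 0 0 0;0 0 0 0;0 0 0 0",
  gripper=0.57,
)

```text
time: 38.3
tcp_pos: [0.4841, 0.1739, 0.1952]
ee_rot: [-2.064, -2.354, -0.011]
wrist_force: [-0.1, -0.5, 0.4]
finger_gap: 0.037
```

>>> send_rows(
  moves="0 0 0 0;0 0 0 0;0 0 0 0;0 0 0 0;0 0 0 0;0 0 0 0;0 0 0 0;0 0 0 0",
  gripper=0.48,
)

```text
time: 38.97
tcp_pos: [0.4841, 0.1739, 0.1953]
ee_rot: [-2.064, -2.354, -0.011]
wrist_force: [0.8, -0.0, -0.2]
finger_gap: 0.0446
```

```bash
python3 -c "
from h import *
gap(.48,2); im,c=snap('wrist','w10.png'); print(tabgap(im)[::3])"
```

```text
gap [44.6  44.34] mean 44.47 free 44.38 lag 0.09 F [ 0.11 -0.01  0.14]
t 39.0667 tilt(tool xy) [ 0.0124 -0.0014] grasp in tool [-0.4056  0.0126  0.1342] Ftool [ 0.81 -0.08  0.3 ] gap 0.04453 z 0.1953 q [ 0.186  0.361 -0.44   0.77   0.012  1.625]
[(225, np.int64(279), np.int64(296), np.int64(350), np.int64(358)), (240, np.int64(282), np.int64(293), np.int64(352), np.int64(361)), (255, np.int64(282), np.int64(292), np.int64(351), np.int64(361)), (270, np.int64(287), np.int64(293), np.int64(351), np.int64(360))]
```

>>> send_rows(
  moves="0 0 -0.002 0;0 0 -0.004 0;0 0 -0.006 0;0 0 -0.008 0;0 0 -0.012 0;0 0 -0.015 0;0 0 -0.02 0;0 0 -0.02 0",
)

```text
time: 39.78
tcp_pos: [0.4824, 0.1724, 0.285]
ee_rot: [-2.061, -2.351, -0.002]
wrist_force: [-0.1, 0.0, 0.6]
finger_gap: 0.0448
```

>>> send_rows(
  moves="0 0 -0.025 0;0 0 -0.025 0;0 0 -0.02 0;-0.03 0 0 0;-0.03 -0.02 0 0;-0.03 -0.02 0 0;0 0 0 0;0 0 0 0",
)

```text
time: 40.45
tcp_pos: [0.4555, 0.0748, 0.3715]
ee_rot: [-2.066, -2.366, -0.024]
wrist_force: [-0.1, -0.4, -0.3]
finger_gap: 0.0447
```

```bash
python3 - <<'E'
from h import *
rel()
a,c=snap('wrist','w11.png')
for n in('cover','rib_face','ferrule','key_cup','tray'): print(n,[(np.round(r['box']),round(r['confidence'],2)) for r in recognise('wrist',n)])
hs=cv2.cvtColor(a,cv2.COLOR_RGB2HSV)
om=((hs[...,0]<14)&(hs[...,1]>150)&(hs[...,2]>90)).astype(np.uint8); om=cv2.morphologyEx(om,cv2.MORPH_OPEN,np.ones((2,2)))
n,l,st,ce=cv2.connectedComponentsWithStats(om)
al=np.radians(7.4); Rt=np.array([[np.cos(al),np.sin(al)],[-np.sin(al),np.cos(al)]])
for i in range(1,n):
    if st[i,4]>40:
        w=pix2w(c,[ce[i]],.033)[0]; print('orange',st[i],w.round(4),'in tray',(Rt@(w[:2]-[.5228,.177])).round(4))
t,ct=snap('top','t3.png')
for n in('cover','screwdriver','ferrule','key_cup','oil','mouthpiece'): print('top',n,[(np.round(r['box']),round(r['confidence'],2)) for r in recognise('top',n)])
# predicted cover outline in the wrist picture
def cw(x,y,z): b=np.radians(7.5); return [.4841+(.042+x)*np.cos(b)-y*np.sin(b),.1739+(.042+x)*np.sin(b)+y*np.cos(b),.013+z]
P=w2pix(c,[cw(x,y,.004) for x,y in((-.06,-.0325),(-.06,.0325),(.0585,.0325),(.0585,-.0325))]); print('pred plate',P.round())
g=cv2.cvtColor(a,cv2.COLOR_RGB2HSV); print('plate median hsv',np.median(g[int(P[:,1].mean())-5:int(P[:,1].mean())+5,int(P[:,0].mean())-5:int(P[:,0].mean())+5].reshape(-1,3),0))
E
```

```text
t 40.45 tilt(tool xy) [0.0107 0.0111] grasp in tool [-0.313   0.049   0.3127] Ftool [-0.4  -0.19  0.32] gap 0.04468 z 0.3715 q [-0.015  0.103 -0.301  1.157  0.012  1.421]
cover [(array([396.,  90., 122.,  67.]), 0.93)]
rib_face [(array([397.,  88., 124.,  66.]), 0.62)]
ferrule [(array([362.,  13.,  26.,  26.]), 0.82)]
key_cup [(array([449.,  14.,  26.,  28.]), 0.91)]
tray [(array([405.,  76., 202., 151.]), 0.7), (array([601., 225.,  78.,  44.]), 0.61)]
orange [    0     0   261   400 74308] [0.2432 0.0697 0.033 ] in tray [-0.2911 -0.0704]
orange [377  73   6  32 160] [0.5002 0.1778 0.033 ] in tray [-0.0223  0.0037]
orange [336  78  13  22 218] [0.4641 0.1713 0.033 ] in tray [-0.059   0.0019]
orange [616 135  24  66 598] [0.8036 0.1341 0.033 ] in tray [ 0.273  -0.0787]
orange [ 576  253   64   54 1697] [ 0.8337 -0.0053  0.033 ] in tray [ 0.2848 -0.2208]
orange [557 324  19  24 251] [ 0.8051 -0.0863  0.033 ] in tray [ 0.246  -0.2974]
orange [165 328  14  18  97] [ 0.2946 -0.1453  0.033 ] in tray [-0.2678 -0.2902]
orange [ 166  339   58   61 1176] [ 0.3316 -0.197   0.033 ] in tray [-0.2378 -0.3463]
top cover [(array([384., 258.,  30.,  32.]), 0.88), (array([431., 254.,  16.,  34.]), 0.71), (array([269., 204.,  23.,  21.]), 0.69)]
top screwdriver [(array([329., 202.,  14.,  33.]), 0.81)]
top ferrule [(array([163., 206.,  33.,  53.]), 0.73)]
top key_cup [(array([243., 206.,   5.,   0.]), 0.62)]
top oil [(array([306., 135.,   8.,  16.]), 0.71), (array([271., 206.,  21.,  17.]), 0.38)]
top mouthpiece [(array([343., 134.,   9.,  13.]), 0.43)]
pred plate [[343. 123.]
 [344.  58.]
 [459.  60.]
 [452. 124.]]
plate median hsv [ 21.  34. 149.]
```

The cover's measured box (columns 335–457, rows 57–124) matches the predicted outline of it lying flat on the bay floor. The robot is clear, so I'm handing in.

```bash
python3 -c "
from h import *
print(abs(get_state()['qd']).max(), finish_job())"
```

```text
the job is handed in; nothing more can be done
0.00366392829961562 None
```

The large cover is off the power pack and lies flat, outer side up, in the tray's wide bay. I let go of it, backed the arm clear and handed the job in at about 41 s.

**How it went:** I raised the squeeze in steps of under 1 mm until the catch let go, at roughly 6.5 mm of tab travel. Holding the squeeze, I lifted the tab end about 13 mm and drew the cover about 9 mm. The wrist force then fell to the cover's own weight. I lowered it until it touched at about 2 N, then opened the fingers in stages.

**Last checks:**
- **Cover position:** its outline in the wrist picture agrees with the prediction for lying flat on the bay floor. It sits about 3–4 mm off the bay's middle across its width.
- **Other things:** the ferrule and key cup showed in the tray's strip in the last wrist picture, and the screwdriver, oil bottle and mouthpiece about where they started in the top view. The pliers and clarinet joint were not rechecked.
- **By numbers only:** I had used all 12 picture views, so these last checks relied on measurements and recognition rather than looking.

**What fell short:**
- **Squeeze force:** it could not be read directly, so I judged it from the closure steps, the tab's travel and the wrist force.
- **Early lift checks:** two lift checks made before the catch let go reached 12 to 13 N at the wrist, close to the 14 N limit between cover and pack. I backed off and kept a light upward pull of about 3 to 4 N from then on. I saw no sign of damage.
- **Top-view recognition:** its ferrule and key cup results there looked wrong, so I relied on the wrist camera for those two.

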